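# Hold a dried glass cell in the light path

## Task

Inspect the long glass cell for smears: swing the lamp's shutter lever over, away from its upright closed position, until the lens is fully uncovered, then lift the long cell off its drying peg, gripping it only by its two long frosted sides and never touching the clear windows at its ends. Finish while holding it level in the light path, midway between lamp and viewing screen and clear of everything, with the beam running lengthwise through the middle of both end windows; the program ends with the cell still held there and the shutter open. Leave the small cell and the vial standing on their pegs.

Things in the scene. Friction and masses are not known exactly. Their poses are not given: they have to be found in the camera images.
- cell: Long glass cell, 42.5 (its x) x 12.5 (its y) x 45 mm tall, 30 g, mouth down over one of the three drying pegs. Origin: centre of its underside (mouth rim). The two long sides (facing +y, -y) are frosted: grip these. The 12.5 mm wide end faces (facing +x, -x) are the clear windows: do not touch. Hollow: bore 39.5 x 9.5 mm, 42.5 mm deep, closed at the top.
- cell_center (a point): Centre of the long cell, 22.5 mm above the origin of cell, same axes; the light should pass through this point along the cell's x.
- small_cell: The small square glass cell, 12.5 x 12.5 x 45 mm tall, upside down over another peg; origin at the centre of its underside. Leave it there.
- vial: A small round glass vial, 22 mm across and 42 mm tall, upside down over another peg; origin at the centre of its underside. Leave it there.
- stand: Grey plastic drying stand, fixed: drip tray 176 (its x) x 70 (its y) mm, rim 14 mm high, with three raised pads (tops 12 mm above the desk) in a row at x = -52, 0, +52 mm. From each pad rises a round peg, 6 mm thick, 30 mm tall, under one vessel; which vessel is on which peg varies. Origin: centre of its underside, on the desk.
- bench: Open light bench, fixed: dark rail 226 mm long along its y, top 29 mm above the desk; black lamp at the +y end, white upright viewing screen 78 x 78 mm at the -y end (face at y = -0.090). The beam runs along its y at x = 0, 85 mm above the desk, from the lens (y = 0.047) to the screen. Origin: centre of its underside, on the desk.
- light_path (a point): The point on the beam axis midway between shutter and screen, 85 mm above the desk, 23 mm to the -y side of the bench's origin; axes of the bench (y along the beam).
- shutter (a joint): Swing shutter on the lamp's face, rad: 0 = closed (lever upright, round blade over the lens); grows as the lever's top tips to the bench's +x (away from the robot), stop at 1.25. Lens fully uncovered above 0.85. Stays where it is left (friction, about 1 N at the knob). Hinge axis along the bench's y, 112 mm above the desk, at x = 0, y = 0.0445 of the bench.
- lever_knob (a point): Centre of the black ball, 15 mm across, at the top of the shutter lever, 44 mm from the hinge axis (156 mm above the desk when closed). The lever is a rod 5 mm thick. The aluminium tab behind it on the lamp ends 123 mm above the desk.
Mind the look-alikes: they are no part of the job. There is more than one size of the small_cell; the job needs the smaller.

How it is judged:
On the way, in this order (a step that is already met when the one before it is completed fails the run):
1. the shutter is open: the lens is uncovered (value of joint shutter above 0.85 rad), for 0.2 s.
2. the long cell is held clear above its peg (height (world z) of cell_center above 0.072 m and contact force between the fingers and cell above 1 N), for 0.2 s.
At the end, for the whole second after the job is handed in: Shutter above 0.85 rad; the long cell held still by the fingers, clear of the bench, its centre within 4.5 mm of the beam sideways, 10 mm in height, 25 mm of mid-gap; long axis within 0.13 rad of the beam, upright within 0.12; small cell and vial on their pegs (moved under 15 mm) (value of joint shutter above 0.85 rad and x of cell_center in the frame of light_path between -0.0045 and 0.0045 m and y of cell_center in the frame of light_path between -0.025 and 0.025 m and z of cell_center in the frame of light_path between -0.01 and 0.01 m and angle between the x axis of cell and the y axis of bench, either way round below 0.13 rad and angle between cell's own z axis and vertical below 0.12 rad and contact force between the fingers and cell above 2 N and contact force between cell and bench below 0.05 N and linear speed of cell below 0.02 m/s and angle between each of small_cell, vial's own z axis and vertical below 0.2 rad and distance of each of small_cell, vial from where it was at the start of the episode below 0.015 m); the arm keeps its last pose, push and grip.
It fails at once if a clear end window of the long cell is touched by the fingers (contact force between the fingers and cell_window_0 above 0.5 N or contact force between the fingers and cell_window_1 above 0.5 N).
It fails at once if the small cell or the vial is moved from its peg (distance of any of small_cell, vial from where it was at the start of the episode above 0.02 m).
It also fails if it takes over 48 s, if anything falls off the work surface, if the arm or the gripper's body presses on something with over 40 N, if the wrist force passes 120 N, or if a joint passes its speed limit or range.

## Robot

A 7-joint arm with a two-finger parallel gripper is mounted at the origin on a cart in front of the work surface, level with it; the furniture and walls round the work are solid. World frame = base frame: x ahead of the robot, y to its left, z up, the work surface at z = 0. Lengths are in m, angles in rad, forces in N, time in s.
With the tool pointing down it reaches from about 0.35 to 0.9 m from the base axis. Payload 7.2 kg.
Tool frame: the origin (TCP) lies on the centre line of the jaws, within the pads' length; the fingertips stand 22 mm ahead of it and the grasp point (between the pads) lies 3 mm ahead of it; z points along the fingers, y is the direction in which the jaws open and shut (so a half turn about z gives the same grasp; the last joint's range is limited). The gripper opens to 85 mm and grips with 20 to 120 N. Pads are 22 mm wide; open, the fingers measure 114 mm over their backs; the gripper's body (76 mm by 85 mm) begins 54 mm behind the grasp point. The pads swing forward as they close: fully open they stand 13 mm farther back than shut.
Start: joints at [1.136, 0.411, -0.013, 1.596, 0.006, 1.134, -0.082], TCP at [0.224, -0.583, 0.219] pointing down, gripper open.
Joint ranges: [-2.95, 2.95], [-0.29, 1.99], [-1.47, 1.44], [0.14, 2.54], [-1.03, 4.17], [0.13, 1.85], [-2.86, 2.86]. Speed limits (rad/s): [2.39, 2.39, 3.01, 3.01, 3.14, 3.14, 3.14].

## Interface

Orientations are given as a 3x3 rotation matrix whose columns are the frame's x, y, z axes.
In Python, from plant import readout, vision, order gives the robot as it stands.
- The arm moves only by the shell command python3 -m crank 'ROWS' [OPENING]. ROWS is JSON, a list of rows, each a list of 6 numbers: the shift along the tool's x, y, z in cm, then the turn, a rotation vector about the tool's x, y, z in degrees. A call has 1 to 8 rows; each row is the pose to reach, as a shift and turn from the pose commanded when the call began, along the tool's axes at that moment; what a row does not reach only later rows make up. A row lasts 1/10 s, in which the tool goes at most 50 mm and 8.59 degrees, less where a joint would pass 70% of its speed; a pose out of reach is approached as far as the arm can. A call with a gripper value outside its range is refused whole. OPENING is the closure in counts, from 0 (fully open) to 255 (shut), set as the call begins (- or left out, the last holds). The fingers move at their own pace and stop on an object; the grip force is fixed at half the most. Time passes only in rows, so rows that repeat a pose let the fingers close. It gives the time, the measured TCP pose, the force and the opening at its end, in the units of the state.
- readout.state(): the state, without advancing time (a new reading comes with each control period).
- vision.capture(name): name is "side" or "top"; returns a dict with "pixels" (420x560x3 uint8, blue, green, red), "intrinsics" (3x3 intrinsics, pixels), "R" (3x3) and "t" (3): a world point X has camera coordinates R X + t. Camera axes: x right, y down, z forward; pixel columns grow to the right and rows downward; lengths in m; the calibration is good to about 2 mm. A picture is of the moment at which its call begins. There is no depth.
- order.sign_off(): hands the job in, once; it reports no verdict.
The state is a dict: "t": time; "joints": joint angles; "dq": joint speeds; "joint_torque": joint torques, N m; "position": TCP position; "ee_rot": TCP orientation; "ft_force": force on the tool from outside, world axes, zero at the start; "wrist_torque": the same for the moment, N m; "width": finger opening in m.
Only numpy, scipy, OpenCV 4.12 (cv2) and the standard library are available. Lean on these libraries where they do the work, as an engineer would, in place of code of your own. Each camera call takes 0.05 s, during which the arm holds its last target. There are 200 camera calls.

## Working session

There is one attempt and no reset: what is moved stays moved. The work goes in short steps, Python scripts to look and compute and a shell command to move; the robot and the scene stay as the last step left them, time stands still between calls to the robot, and variables do not carry over. Pictures are saved under pics/ and viewed, about 8 in all and at most 12, crops included, and the job is handed in when it is done.

```bash
mkdir -p pics; ls
python3 - <<'E'
from plant import readout, vision
import cv2,numpy as np
s=readout.state(); print(s)
for n in("top","side"):
    c=vision.capture(n); cv2.imwrite(f"pics/{n}0.png",c["pixels"]); print(n,c["intrinsics"],c["R"],c["t"])
E
```

```text
pics
{'t': 0.0, 'joints': array([ 1.1358185 ,  0.41190917, -0.01273553,  1.59704377,  0.00557319,
        1.13434788, -0.08219618]), 'dq': array([-1.39282233e-04, -4.14451284e-04, -2.58040842e-03, -2.17997495e-03,
        2.85190928e-04, -1.05993749e-05,  2.79720356e-04]), 'joint_torque': array([-1.50884653e-04, -6.00627351e+01,  6.82032667e-01, -2.99414009e+01,
        1.38744796e-02,  1.03185009e-02,  3.29849001e-05]), 'position': array([ 0.22391871, -0.58293818,  0.21814732]), 'ee_rot': array([[ 9.33473800e-01,  3.58644955e-01, -6.79179225e-04],
       [ 3.58645588e-01, -9.33472551e-01,  1.52907771e-03],
       [-8.55991587e-05, -1.67093861e-03, -9.99998600e-01]]), 'ft_force': array([ 0.59430038, -0.52649267,  0.10954122]), 'wrist_torque': array([-0.01883921, -0.06190263, -0.00226491]), 'width': 0.08521545037223184}
top [[415.65677834   0.         279.14792847]
 [  0.         415.65677834 209.27179625]
 [  0.           0.           1.        ]] [[ 0.02782373 -0.99960154 -0.00475346]
 [-0.97783029 -0.02622981 -0.20774967]
 [ 0.20754221  0.01042845 -0.97817047]] [0.15024016 0.51596808 0.8698697 ]
side [[427.6864477    0.         281.02814515]
 [  0.         427.6864477  206.49740157]
 [  0.           0.           1.        ]] [[-9.93128560e-01 -1.17028323e-01  1.85520016e-04]
 [-5.25807440e-02  4.44794610e-01 -8.94087815e-01]
 [ 1.04551080e-01 -8.87953899e-01 -4.47891667e-01]] [0.51347861 0.03760906 1.01996942]
```

View pics/top0.png

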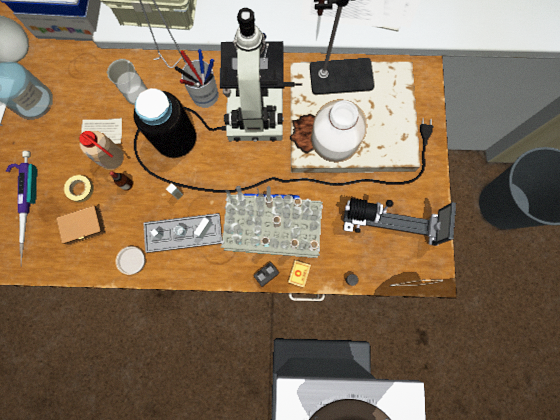

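View pics/side0.png

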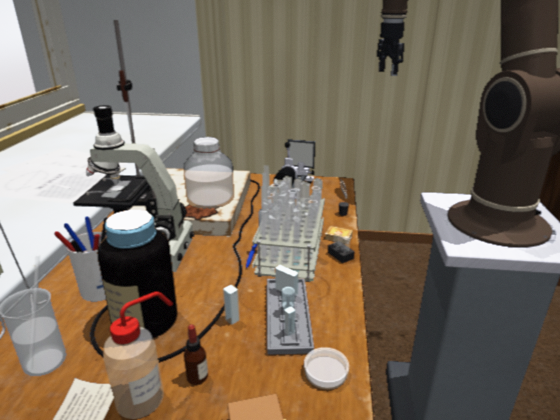

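The top view shows the stand at about (183,232): small square cell at 158, vial at 181, long cell at 204,226. The bench is at about (400,220), with the lamp at 360,213 and the screen at 445,222. A tube rack stands between them (272,222). Look-alikes: a loose larger square cell on the desk at top (174,190) / side (232,304). Next, one close crop.

Run:
```python
import cv2,numpy as np
t=cv2.imread("pics/top0.png"); s=cv2.imread("pics/side0.png")
f=lambda im,x,y,w,h,W,H: cv2.resize(im[y:y+h,x:x+w],(W,H),interpolation=cv2.INTER_CUBIC)
a=f(t,138,205,100,50,600,300)
b=f(t,338,190,125,62,500,248)
c=f(s,255,255,66,100,200,300)
d=np.zeros((300,300,3),np.uint8)
o=np.zeros((560,800,3),np.uint8)
o[:300,:600]=a;o[:300,600:]=c;o[304:552,:500]=b
o[304:552,505:795]=f(s,270,135,70,60,290,248)
cv2.imwrite("pics/crop0.png",o)
```

```text
(no output)
```

View pics/crop0.png

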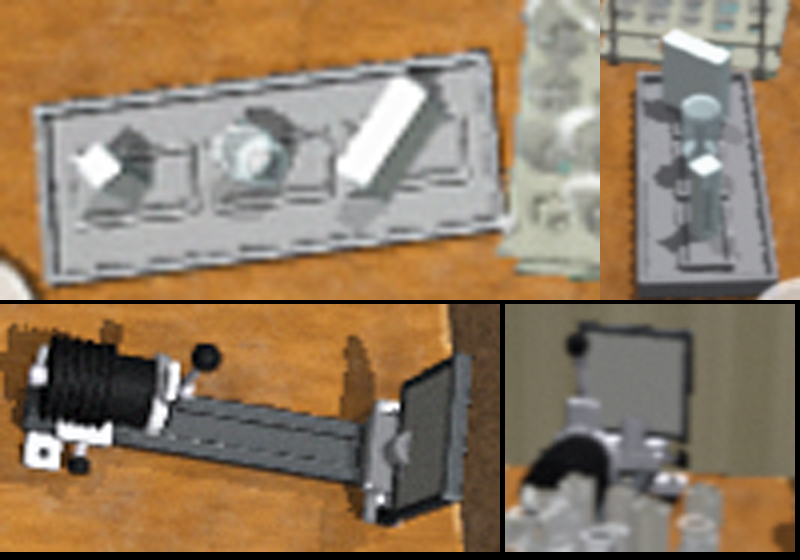

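The crop settles the choice. The long cell is the white bar at top px (202,227), on the right peg. The small cell is at (154,232), the vial at (180,231), and the lever knob at top (389.3,203.3) / side (287.4,145). Black balls lower down at the lamp are not the lever.

```bash
cat > h.py <<'E'
import cv2,numpy as np
from plant import vision,readout
def cap(n): return vision.capture(n)
def ray(c,px):
    d=np.linalg.inv(c["intrinsics"])@np.r_[px,1.]; R=np.array(c["R"]);return -R.T@c["t"],R.T@d
def onz(c,px,z):
    o,d=ray(c,px);return o+d*(z-o[2])/d[2]
def tri(c1,p1,c2,p2):
    o1,d1=ray(c1,p1);o2,d2=ray(c2,p2);d1/=np.linalg.norm(d1);d2/=np.linalg.norm(d2)
    s=np.linalg.lstsq(np.c_[d1,-d2],o2-o1,rcond=None)[0];a=o1+d1*s[0];b=o2+d2*s[1];return (a+b)/2,np.linalg.norm(a-b)
def proj(c,X):
    p=c["intrinsics"]@(np.array(c["R"])@X+c["t"]);return p[:2]/p[2]
def blob(m,near):
    n,l,s,ce=cv2.connectedComponentsWithStats(m.astype(np.uint8));i=1+np.argmin(np.linalg.norm(ce[1:]-near,axis=1));return ce[i],s[i,4],l==i
E
python3 - <<'E'
from h import *
t=cap("top");s=cap("side");im=t["pixels"];g=im.min(2).astype(int)
def up(c,x,y,w,h,k=8):  # upscaled crop
    return cv2.resize(c["pixels"][y:y+h,x:x+w],None,fx=k,fy=k,interpolation=cv2.INTER_CUBIC)
# cell top
u=up(t,190,208,28,36);ce,a,l=blob(u.min(2)>215,((202-190)*8,(227-208)*8))
p=np.argwhere(l)[:,::-1]; P=np.array([onz(t,(q+.5)/8-.5+[190,208],.057)[:2] for q in p[::3]])
r=cv2.minAreaRect((P*1000).astype(np.float32));print("cell rect",r,P.mean(0),a)
w=P-P.mean(0);e=np.linalg.svd(w,full_matrices=False)[2][0];print("axis",e,np.degrees(np.arctan2(e[1],e[0])))
# side view centroid of cell top
u=up(s,270,262,32,20);ce,a,l=blob(u.min(2)>215,((287-270)*8,(271-262)*8));pxs=(ce+.5)/8-.5+[270,262]
print("side",pxs,a,onz(s,pxs,.057))
# knob
u=up(t,382,196,14,13);ce,a,l=blob(u.max(2)<60,(56,56));pt=(ce+.5)/8-.5+[382,196]
u=up(s,280,138,13,12);ce2,a2,l=blob(u.max(2)<70,(58,56));ps=(ce2+.5)/8-.5+[280,138]
print("knob",pt,a,ps,a2,tri(t,pt,s,ps),onz(t,pt,.156),onz(s,ps,.156))
# rail edges: per column low-sat run
hsv=cv2.cvtColor(im,cv2.COLOR_BGR2HSV)
U=[];L=[]
for x in range(390,424):
    row=hsv[205:240,x,1]; i=np.where(row<90)[0]; print(x,i.min()+205,i.max()+205,end=' | ')
E
```

```text
cell rect ((468.2352600097656, 335.73370361328125), (13.789546966552734, 42.03614807128906), 59.97368621826172) [0.46844569 0.33533971] 6996
axis [-0.86402669  0.503446  ] 149.77175129619798
side [286.27262123 269.87504985] 6269 [0.46844491 0.33416613 0.057     ]
knob [388.91092228 202.94290025] 2361 [287.72122769 143.25474782] 2409 (array([ 0.50731187, -0.05256199,  0.15959964]), np.float64(0.0011752538451129232)) [ 0.50876258 -0.05351458  0.156     ] [ 0.50780267 -0.0630764   0.156     ]
390 205 228 | 391 205 228 | 392 214 228 | 393 214 228 | 394 214 229 | 395 214 229 | 396 214 229 | 397 214 229 | 398 215 229 | 399 215 229 | 400 215 229 | 401 215 230 | 402 215 230 | 403 215 230 | 404 216 230 | 405 216 230 | 406 216 230 | 407 216 231 | 408 216 231 | 409 217 231 | 410 217 231 | 411 217 231 | 412 217 231 | 413 217 232 | 414 218 232 | 415 218 232 | 416 218 232 | 417 218 232 | 418 218 232 | 419 218 233 | 420 218 233 | 421 219 233 | 422 219 233 | 423 219 233 |
```

Run:
```python
from h import *
t=cap("top");im=t["pixels"]
k=8;x0,y0=390,205
u=cv2.resize(im[y0:y0+35,x0:x0+36],None,fx=k,fy=k,interpolation=cv2.INTER_CUBIC)
S=cv2.cvtColor(u,cv2.COLOR_BGR2HSV)[...,1]
up,lo=[],[]
for c in range(3*k,34*k,4):
    i=np.where(S[70:,c]<90)[0]+70
    up.append(onz(t,[(c+.5)/k-.5+x0,(i.min()+.5)/k-.5+y0],.029)[:2]);lo.append(onz(t,[(c+.5)/k-.5+x0,(i.max()+.5)/k-.5+y0],.0)[:2])
f=[]
for n,P in(("far",up),("near@z0",lo)):
    P=np.array(P);a=np.polyfit(P[:,1],P[:,0],1);f.append(a);print(n,a,"angle of -?",np.degrees(np.arctan(a[0])),"resid mm",1e3*np.std(P[:,0]-np.polyval(a,P[:,1])))
for sl in (f[0][0],np.mean([f[0][0],f[1][0]])):
    y=np.array([sl,1])/np.hypot(sl,1);k0=np.array([.508,-.0532]);print("by",y,"lightpath from knob",k0-y*(.0445+.023))
    lp=k0-y*.0675
    mid=[np.polyval(a,lp[1]) for a in f];print("rail edges x at lp y",mid,np.mean(mid))
from plant import readout
s=readout.state();print(s["t"])
```

```text
far [0.14962431 0.5285466 ] angle of -? 8.509712615878072 resid mm 0.26115896002800915
near@z0 [0.14183023 0.49795592] angle of -? 8.0724329430227 resid mm 0.26760475362337954
by [0.14797706 0.98899079] lightpath from knob [ 0.49801155 -0.11995688]
rail edges x at lp y [np.float64(0.5105981379037666), np.float64(0.48094240653982495)] 0.4957702722217958
by [0.14420412 0.98954796] lightpath from knob [ 0.49826622 -0.11999449]
rail edges x at lp y [np.float64(0.5105925106850387), np.float64(0.48093707244860145)] 0.4957647915668201
0.25
```

```bash
cat > goal.py <<'E'
import sys,numpy as np
from scipy.spatial.transform import Rotation as Ro
from plant import readout
s=readout.state();R=np.array(s["ee_rot"]);p=np.array(s["position"])
x,y,z,yaw=map(float,sys.argv[1:]);a=np.radians(yaw)
Y=np.array([np.cos(a),np.sin(a),0]);Z=np.array([0,0,-1.]);G=np.c_[np.cross(Y,Z),Y,Z]
print("t",s["t"],"now",p.round(4),"F",np.round(s["ft_force"],1),"w",s["width"])
print("shift cm",(R.T@(np.array([x,y,z])-p)*100).round(2),"turn",np.degrees(Ro.from_matrix(R.T@G).as_rotvec()).round(1))
E
python3 goal.py .468 -.0504 .26 -8.4
```

```text
t 0.25 now [ 0.224  -0.5832  0.2186] F [ 0.3 -0.3 -0. ] w 0.08542178177499433
shift cm [ 41.88 -40.99  -4.11] turn [ -0.   -0.  -60.6]
```

```bash
python3 -m crank '[[4,-4,-4.1,0,0,-8],[41.9,-41,-4.1,0,0,-60.6],[41.9,-41,-4.1,0,0,-60.6],[41.9,-41,-4.1,0,0,-60.6],[41.9,-41,-4.1,0,0,-60.6],[41.9,-41,-4.1,0,0,-60.6],[41.9,-41,-4.1,0,0,-60.6],[41.9,-41,-4.1,0,0,-60.6]]' 255; python3 goal.py .468 -.0504 .26 -8.4
```

```text
t: 1.05
position: [0.387, -0.2265, 0.2561]
ee_rot: [[0.141, 0.99, 0.001], [0.99, -0.141, -0.001], [-0.001, 0.001, -1.0]]
ft_force: [0.9, -0.3, -0.1]
width: -0.0002
t 1.05 now [ 0.387  -0.2265  0.2561] F [ 0.9 -0.3 -0.1] w -0.0002020030277048423
shift cm [18.58  5.55 -0.4 ] turn [0.  0.  0.3]
```

```bash
python3 -m crank '[[18.6,5.5,0,0,0,0],[18.6,5.5,0,0,0,0],[18.6,5.5,0,0,0,0],[18.6,5.5,0,0,0,0],[18.6,5.5,0,0,0,0],[18.6,5.5,0,0,0,0],[18.6,5.5,0,0,0,0]]' ; python3 goal.py .468 -.0504 .168 -8.4
```

```text
t: 1.75
position: [0.4676, -0.0537, 0.2556]
ee_rot: [[0.147, 0.989, -0.001], [0.989, -0.147, -0.001], [-0.001, -0.001, -1.0]]
ft_force: [-0.2, -0.9, -0.4]
width: -0.0003
t 1.75 now [ 0.4676 -0.0537  0.2556] F [-0.2 -0.9 -0.4] w -0.00025618419350978677
shift cm [ 0.34 -0.    8.76] turn [-0.   0.  -0.1]
```

```bash
python3 -m crank '[[0.3,0,4,0,0,0],[0.3,0,8.7,0,0,0],[0.3,0,8.7,0,0,0],[0.3,0,8.7,0,0,0]]'
python3 - <<'E'
from h import *
o=[]
for n,(x,y,w,h) in(("top",(330,170,130,80)),("side",(240,90,130,90))):
    c=cap(n);o.append(cv2.resize(c["pixels"][y:y+h,x:x+w],(650,290),interpolation=cv2.INTER_CUBIC)); print(proj(c,np.array(readout.state()["position"])))
cv2.imwrite("pics/k1.png",np.vstack(o))
E
```

```text
t: 2.15
position: [0.4681, -0.0505, 0.1693]
ee_rot: [[0.147, 0.989, -0.002], [0.989, -0.147, 0.0], [-0.0, -0.002, -1.0]]
ft_force: [0.3, 0.2, 0.7]
width: -0.0001
[389.67500887 221.25949438]
[302.81024084 139.59574288]
```

View pics/k1.png

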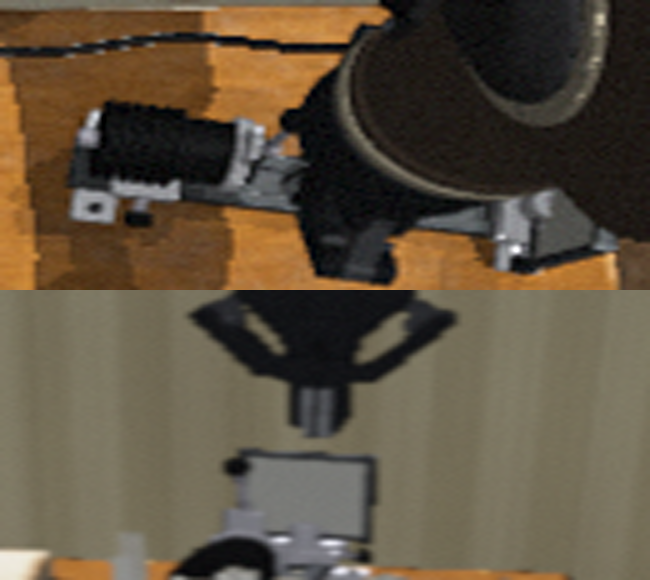

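In the side view the finger tips end at px (303,136), but the TCP projects to row 140. That disagrees, so I'll check it before pushing.

Run:
```python
from h import *
c=cap("side");p=np.array(readout.state()["position"]);print(p,readout.state()["t"])
for dz in(-.035,-.022,0,.02,.05):print(dz,proj(c,p+[0,0,dz]))
print(c["pixels"][112:156:1,298:309:5].mean(2).astype(int).T)
print(c["t"])
t=cap("top");print([proj(t,p+[0,0,d]).round() for d in(-.022,0,.05,.1)])
cv2.imwrite("pics/k2.png",np.vstack([cv2.resize(c["pixels"][100:170,250:350],(700,490),interpolation=2)]))
```

```text
[ 0.46990746 -0.05000013  0.17101713] 2.3
-0.035 [302.43195933 153.28928145]
-0.022 [302.55200402 148.24428123]
0 [302.75822791 139.57751273]
0.02 [302.94913501 131.55444785]
0.05 [303.2418169  119.25419405]
[[ 21  18  19  18  19  21  22  37  38  36  36  36  38  40  42  41  41  41
   39  49  82 106 112 114 112 113 116 112  91  56  77 114 121 120 121 120
  118 121 120 119 119 121 119 120]
 [ 19  15  16  18  14  17  18  24  46  67  69  68  67  67  69  67  65  65
   68  70  69  67  65  69 104 110 111 102  66  50  67 109 121 120 120 121
  120 122 120 121 119 119 120 120]
 [ 20  20  18  18  19  16  16  18  18  15  17  17  16  19  30  33  33  33
   35  42  73  94 105 105 106 106 102 104 105  87  60  89 116 122 121 120
  120 119 119 120 119 121 119 121]]
[0.51347861 0.03760906 1.01996942]
[array([387., 223.]), array([390., 221.]), array([397., 216.]), array([405., 210.])]
```

View pics/k2.png

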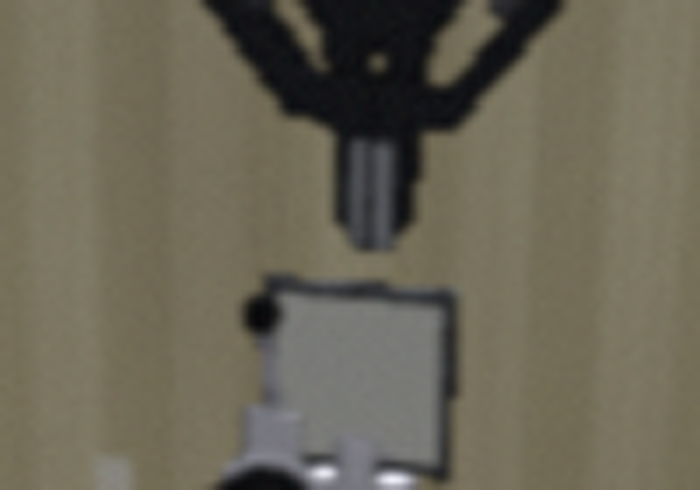

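Run:
```python
from h import *
c=cap("side");p=np.array([.224,-.583,.2186]);im=cv2.imread("pics/side0.png")
for dz in(-.022,-.009,0,.02,.05,.1):print(dz,proj(c,p+[0,0,dz]))
d=(im.max(2)<60)
for r in range(30,85,2): 
    i=np.where(d[r,365:420])[0]; print(r,(i.min()+365,i.max()+365) if len(i) else None,end=' ')
k=cap("side")["pixels"];
# scan knob-screen check: known heights: stand rim corner, screen top
for n in("cell",):print(proj(c,np.array([.468,.335,.057])))
```

```text
-0.022 [385.34509114  87.66879122]
-0.009 [385.75977999  83.8090602 ]
0 [386.04880569  81.11894335]
0.02 [386.69682184  75.08751027]
0.05 [387.68395479  65.89973568]
0.1 [389.37073857  50.19993638]
30 (np.int64(381), np.int64(403)) 32 (np.int64(381), np.int64(402)) 34 (np.int64(380), np.int64(402)) 36 (np.int64(380), np.int64(402)) 38 (np.int64(384), np.int64(400)) 40 (np.int64(379), np.int64(398)) 42 (np.int64(379), np.int64(398)) 44 (np.int64(378), np.int64(403)) 46 (np.int64(378), np.int64(403)) 48 (np.int64(378), np.int64(403)) 50 (np.int64(377), np.int64(403)) 52 (np.int64(377), np.int64(402)) 54 (np.int64(377), np.int64(402)) 56 (np.int64(377), np.int64(402)) 58 (np.int64(379), np.int64(402)) 60 (np.int64(380), np.int64(402)) 62 (np.int64(379), np.int64(401)) 64 (np.int64(379), np.int64(397)) 66 (np.int64(379), np.int64(397)) 68 (np.int64(379), np.int64(397)) 70 (np.int64(379), np.int64(397)) 72 (np.int64(393), np.int64(396)) 74 (np.int64(395), np.int64(395)) 76 None 78 None 80 None 82 None 84 None [286.47555111 270.16799586]
```

Both the start picture and this one put the fingertips about 32 mm higher than the nominal TCP offset gives, while column and top view agree. I'll trust the images, lower step by step, and confirm.

```bash
python3 -m crank '[[0,0,3,0,0,0],[0,0,4,0,0,0],[0,0,4,0,0,0],[0,0,4,0,0,0]]'
python3 - <<'E'
from h import *
o=[]
for n,(x,y,w,h) in(("side",(250,100,100,70)),("top",(330,170,130,80))):
    c=cap(n);o.append(cv2.resize(c["pixels"][y:y+h,x:x+w],(400,290),interpolation=cv2.INTER_CUBIC)); print(proj(c,np.array(readout.state()["position"])))
cv2.imwrite("pics/k3.png",np.hstack(o))
E
```

```text
t: 2.85
position: [0.4688, -0.0493, 0.1294]
ee_rot: [[0.146, 0.989, 0.0], [0.989, -0.146, 0.0], [0.0, 0.0, -1.0]]
ft_force: [-0.1, 0.0, 0.1]
width: 0.0002
[302.69734956 155.85083862]
[384.10176425 224.88692175]
```

View pics/k3.png

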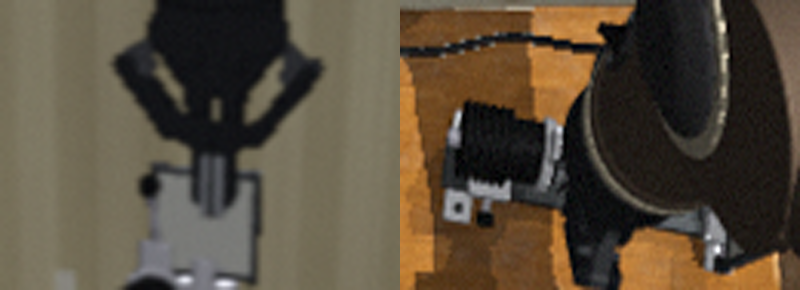

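Run:
```python
from h import *
t=cap("top");s=cap("side");p=np.array([.469,-.0497,.130]);d=np.array([.989,-.146,0])
# knuckle ends: side view crop px -> lowest wide linkage points and outer elbow
for n,sx in(("elbow near",-1),("elbow far",1)):
  for z in (.06,.09,.12):
    q=p+sx*.05*d+[0,0,z];print(n,z,proj(t,q).round(1),proj(s,q).round(1))
im=s["pixels"];
k=(im.max(2)<75)
for r in(112,114,116,118,120,122):
    i=np.where(k[r,270:345])[0]+270;print(r,i.min(),i.max())
im=t["pixels"];k=(im.max(2)<75)
for r in range(228,252,3):
    i=np.where(k[r,370:430])[0]+370;print('top',r,i)
```

```text
elbow near 0.06 [388.9 245.6] [323.9 133.6]
elbow near 0.09 [393.1 243.5] [324.4 121.2]
elbow near 0.12 [397.7 241.3] [325.  108.5]
elbow far 0.06 [395.1 194.1] [283.2 130.4]
elbow far 0.09 [399.5 190.1] [283.2 118.3]
elbow far 0.12 [404.3 185.8] [283.3 105.8]
112 280 324
114 278 329
116 279 329
118 280 329
120 281 327
122 283 326
top 228 [382 383 384 385 386 387 388 389 390 391 392 393 394 395 396 397 398 399
 400 401 402 403 404 405 406 407 408 409 410 411 426 427 428]
top 231 [384 385 386 387 388 389 390 391 392 393 394 395 396 397 398 399 400 401
 402 403 404 405 406 407 408 409 410 411 412 413 414 428]
top 234 [384 385 386 387 388 389 390 391 392 393 394 395 396 397 398 399 400 401
 402 403 404 422 423 424 425 426 427 428]
top 237 [384 385 386 387 388 389 390 391 392 393 394 395 396 397 398 399 400 401
 402 425]
top 240 [385 386 387 388 389 390 391 392 393 394 395 396 397 398 399 400]
top 243 [386 387 388 389 390 391 392 393 394 395 396 397 398 399 400]
top 246 [386 387 388 389 390 391 392 393 395 396 397 398 399 400 401]
top 249 [394 395 396 397 398 399 400]
```

The top-view elbow (393,245) agrees with the y reading, so the offset is only in z: real tips sit at reading +10 mm when closed. The tip is now at about z 0.140 beside the lever. Pushing.

```bash
python3 -m crank '[[0,1,0,0,0,0],[0,2,0,0,0,0],[0,2.8,0,0,0,0],[0,3.6,0,0,0,0],[0,4.4,0,0,0,0],[0,5.2,0,0,0,0],[0,6,0,0,0,0],[0,6,0,0,0,0]]'
python3 - <<'E'
from h import *
c=cap("side");t=cap("top")
o=[cv2.resize(c["pixels"][100:170,250:350],(400,290),interpolation=2),cv2.resize(t["pixels"][170:250,330:460],(400,290),interpolation=2)]
cv2.imwrite("pics/k4.png",np.hstack(o))
h=np.array([.508,-.0532,.112]);d=np.array([.989,-.146,0])
for a in(.6,.85,1,1.25):print(a,proj(c,h+.044*(np.sin(a)*d+np.cos(a)*np.array([0,0,1]))))
E
```

```text
t: 3.85
position: [0.5292, -0.0583, 0.1288]
ee_rot: [[0.146, 0.989, 0.001], [0.989, -0.146, 0.0], [0.0, 0.001, -1.0]]
ft_force: [-0.2, -0.1, -0.1]
width: 0.0002
0.6 [277.49466316 146.65301462]
0.85 [274.32805069 149.1706293 ]
1 [272.81472344 151.046225  ]
1.25 [271.03768901 154.63735785]
```

View pics/k4.png

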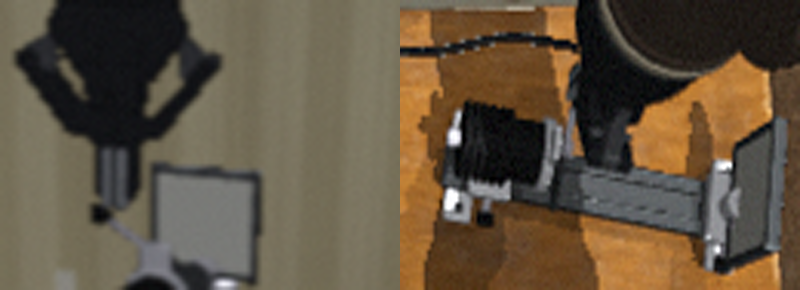

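The lever has tipped over, with its knob now at side px (275,151), about 0.9 rad. I'll push a little more for margin.

```bash
python3 -m crank '[[0,0.5,0.3,0,0,0],[0,1,0.4,0,0,0],[0,1.2,0.4,0,0,0],[0,1.2,0.4,0,0,0],[0,1.2,0.4,0,0,0]]'
python3 - <<'E'
from h import *
c=cap("side")
u=cv2.resize(c["pixels"][144:160,264:284],None,fx=8,fy=8,interpolation=2)
ce,a,l=blob(u.max(2)<70,(64,64));print((ce+.5)/8-.5+[264,144],a)
h=np.array([.508,-.0532,.112]);d=np.array([.989,-.146,0])
for a in(0,.85,1,1.1,1.25):print(a,proj(c,h+.044*(np.sin(a)*d+np.cos(a)*np.array([0,0,1]))))
E
```

```text
t: 4.45
position: [0.5398, -0.0599, 0.1248]
ee_rot: [[0.146, 0.989, 0.0], [0.989, -0.146, 0.0], [0.0, 0.0, -1.0]]
ft_force: [-0.0, 1.1, -0.4]
width: 0.0001
[273.46374672 151.70521654] 2286
0 [287.2265982  144.51235848]
0.85 [274.32805069 149.1706293 ]
1 [272.81472344 151.046225  ]
1.1 [271.98753982 152.42186241]
1.25 [271.03768901 154.63735785]
```

The shutter is at about 1.1 rad. The tube rack next to the cell could foul the gripper, so I'll retreat and check its clearance.

```bash
python3 -m crank '[[0,-1.5,0,0,0,0],[0,-3,-2,0,0,0],[0,-3,-7,0,0,0],[0,-3,-12,0,0,0],[0,-3,-16,0,0,0],[0,-3,-16,0,0,0],[0,-3,-16,0,0,0]]'
python3 - <<'E'
from h import *
t=cv2.imread("pics/top0.png");s=cv2.imread("pics/side0.png")
o=np.zeros((600,800,3),np.uint8)
o[:,:400]=cv2.resize(t[190:265,190:240],(400,600),interpolation=2)   # x8
o[:,400:]=cv2.resize(s[160:295,240:330],(400,600),interpolation=2)   # x4.444
cv2.imwrite("pics/r.png",o)
c=cap("side")
u=cv2.resize(c["pixels"][142:162,264:290],None,fx=8,fy=8,interpolation=2)
ce,a,l=blob(u.max(2)<70,(75,75));print((ce+.5)/8-.5+[264,142],a)
E
python3 goal.py .4684 .335 .25 60
```

```text
t: 5.2
position: [0.5103, -0.0557, 0.2856]
ee_rot: [[0.146, 0.989, 0.002], [0.989, -0.146, -0.001], [-0.001, 0.002, -1.0]]
ft_force: [-0.7, 0.1, -1.0]
width: 0.0005
[273.24915595 153.42375402] 1555
t 5.25 now [ 0.5096 -0.0557  0.2843] F [-0.7 -1.   0. ] w 1.2846406577998843e-05
shift cm [38.06 -9.78  3.42] turn [ -0.    0.  -68.4]
```

View pics/r.png

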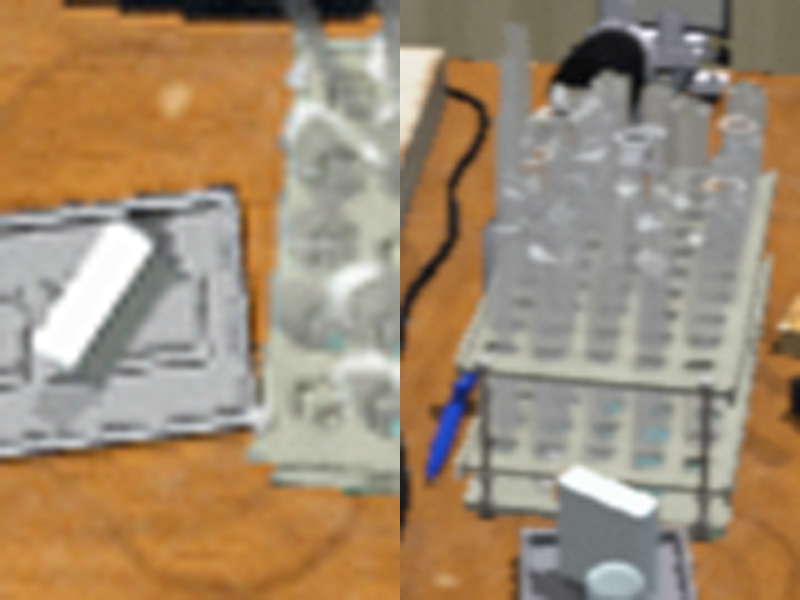

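Run:
```python
from h import *
t=cap("top");s=cap("side")
for z in(0,.03,.05,.06,.07,.08,.1,.12,.14,.16,.18): print(z,"edge top",onz(t,[224,227.5],z).round(3)[:2],"side plate",onz(s,[285,246],z).round(3)[:2],"side base",onz(s,[285,274],z).round(3)[1],"| tube top rim top-view(232,237)",onz(t,[235,227],z).round(3)[:2],"side tube top rows(285,185)",onz(s,[273,215],z).round(3)[:2])
```

```text
0 edge top [0.476 0.293] side plate [0.489 0.165] side base 0.267 | tube top rim top-view(232,237) [0.478 0.267] side tube top rows(285,185) [0.534 0.026]
0.03 edge top [0.471 0.288] side plate [0.484 0.213] side base 0.309 | tube top rim top-view(232,237) [0.473 0.263] side tube top rows(285,185) [0.526 0.082]
0.05 edge top [0.468 0.285] side plate [0.48  0.245] side base 0.337 | tube top rim top-view(232,237) [0.47  0.261] side tube top rows(285,185) [0.521 0.12 ]
0.06 edge top [0.466 0.284] side plate [0.479 0.261] side base 0.351 | tube top rim top-view(232,237) [0.468 0.26 ] side tube top rows(285,185) [0.518 0.139]
0.07 edge top [0.465 0.282] side plate [0.477 0.277] side base 0.365 | tube top rim top-view(232,237) [0.467 0.259] side tube top rows(285,185) [0.516 0.157]
0.08 edge top [0.463 0.281] side plate [0.475 0.293] side base 0.379 | tube top rim top-view(232,237) [0.465 0.258] side tube top rows(285,185) [0.513 0.176]
0.1 edge top [0.46  0.278] side plate [0.472 0.325] side base 0.406 | tube top rim top-view(232,237) [0.462 0.255] side tube top rows(285,185) [0.508 0.214]
0.12 edge top [0.457 0.275] side plate [0.468 0.357] side base 0.434 | tube top rim top-view(232,237) [0.458 0.253] side tube top rows(285,185) [0.502 0.252]
0.14 edge top [0.453 0.272] side plate [0.465 0.389] side base 0.462 | tube top rim top-view(232,237) [0.455 0.25 ] side tube top rows(285,185) [0.497 0.289]
0.16 edge top [0.45 0.27] side plate [0.462 0.421] side base 0.49 | tube top rim top-view(232,237) [0.452 0.248] side tube top rows(285,185) [0.492 0.327]
0.18 edge top [0.447 0.267] side plate [0.458 0.453] side base 0.518 | tube top rim top-view(232,237) [0.448 0.246] side tube top rows(285,185) [0.487 0.365]
```

Rack plate edge: y≈0.282, z≈0.073, so 53 mm from the cell centre. That is enough. The knob stayed at (273,153), so the shutter is open. Moving above the cell.

```bash
python3 -m crank '[[38.1,-9.8,0,0,0,-68.4],[38.1,-9.8,0,0,0,-68.4],[38.1,-9.8,0,0,0,-68.4],[38.1,-9.8,0,0,0,-68.4],[38.1,-9.8,0,0,0,-68.4],[38.1,-9.8,0,0,0,-68.4],[38.1,-9.8,0,0,0,-68.4],[38.1,-9.8,0,0,0,-68.4]]' 165; python3 -m crank '[[0,0,0,0,0,0],[0,0,0,0,0,0]]'; python3 goal.py .4684 .335 .08 60
```

```text
t: 6.15
position: [0.4674, 0.3378, 0.2834]
ee_rot: [[-0.87, 0.494, -0.002], [0.494, 0.87, -0.0], [0.002, -0.001, -1.0]]
ft_force: [1.0, -0.5, -0.4]
width: 0.0297
t: 6.35
position: [0.4675, 0.3364, 0.283]
ee_rot: [[-0.867, 0.498, -0.003], [0.498, 0.867, -0.001], [0.002, -0.002, -1.0]]
ft_force: [0.1, -1.3, -0.3]
width: 0.0301
t 6.35 now [0.4675 0.3364 0.283 ] F [ 0.1 -1.3 -0.3] w 0.030139664101461364
shift cm [-0.19 -0.04 20.3 ] turn [-0.1 -0.1  0.2]
```

```bash
python3 -m crank '[[-0.1,0,5,0,0,0],[-0.1,0,10,0,0,0],[-0.1,0,15,0,0,0],[-0.1,0,19,0,0,0],[-0.1,0,21,0,0,0],[-0.1,0,21,0,0,0],[-0.1,0,21,0,0,0]]'; python3 goal.py .4684 .335 .018 60
python3 - <<'E'
from h import *
o=[]
for n,(x,y,w,h) in(("side",(245,215,80,90)),("top",(150,175,80,90))):
    c=cap(n);o.append(cv2.resize(c["pixels"][y:y+h,x:x+w],(400,450),interpolation=2)); p=np.array(readout.state()["position"]);print([proj(c,q).round(1) for q in(p,p+[0,0,.012],np.array([.4684,.335,.057]))])
cv2.imwrite("pics/g1.png",np.hstack(o))
E
```

```text
t: 7.05
position: [0.47, 0.3341, 0.075]
ee_rot: [[-0.865, 0.502, -0.0], [0.502, 0.865, -0.001], [0.0, -0.001, -1.0]]
ft_force: [-0.2, -0.1, 0.5]
width: 0.0303
t 7.05 now [0.47   0.3341 0.075 ] F [-0.2 -0.1  0.5] w 0.030256814049919114
shift cm [0.19 0.   5.7 ] turn [-0.  -0.  -0.1]
[array([285.2, 261. ]), array([285.2, 255.1]), array([286.2, 270.2])]
[array([199.3, 223.7]), array([198.2, 222.7]), array([201.1, 226.2])]
```

View pics/g1.png

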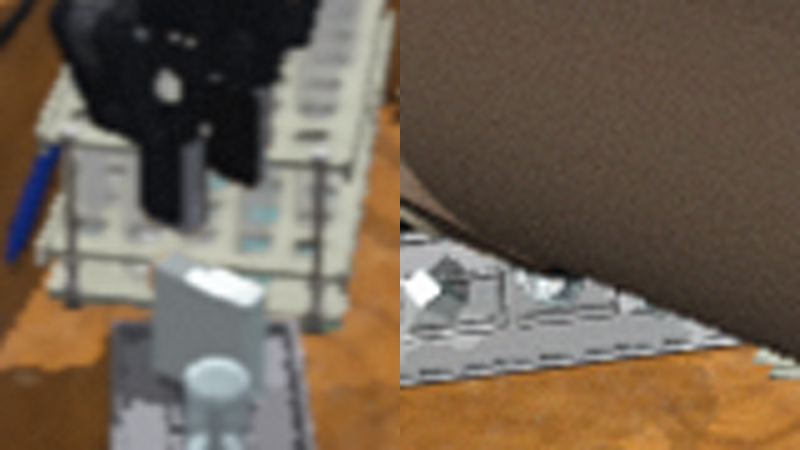

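The side view shows the tips straddling the cell from above: near tip at px (281,262), far tip at (293,252). Their midpoint (287,257) means real z≈0.083, and the cell top is at (286,270). Descending 5.5 cm.

```bash
python3 -m crank '[[0.1,0,2,0,0,0],[0.1,0,3.5,0,0,0],[0.1,0,4.5,0,0,0],[0.1,0,5.2,0,0,0],[0.1,0,5.5,0,0,0],[0.1,0,5.5,0,0,0]]'; python3 goal.py .4684 .335 .02 60
python3 - <<'E'
from h import *
c=cap("side");im=c["pixels"];cv2.imwrite("pics/g2.png",cv2.resize(im[215:305,245:325],(560,600),interpolation=2))
E
```

```text
t: 7.75
position: [0.4686, 0.3357, 0.0196]
ee_rot: [[-0.866, 0.5, -0.0], [0.5, 0.866, -0.0], [0.0, -0.0, -1.0]]
ft_force: [-0.2, 0.2, -0.0]
width: 0.0302
t 7.75 now [0.4686 0.3357 0.0196] F [-0.2  0.2 -0. ] w 0.03018908928125568
shift cm [-0.02 -0.07 -0.04] turn [-0. -0.  0.]
```

View pics/g2.png

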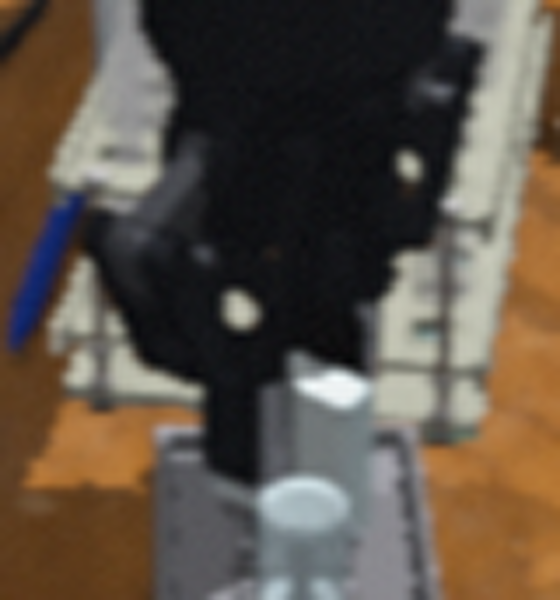

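The fingers straddle the long cell on its frosted sides (near tip at px (281,288)), clear of the vial. Closing and lifting.

```bash
python3 -m crank '[[0,0,0,0,0,0],[0,0,0,0,0,0],[0,0,0,0,0,0],[0,0,0,0,0,0],[0,0,0,0,0,0],[0,0,0,0,0,0]]' 255; python3 -m crank '[[0,0,-0.5,0,0,0],[0,0,-1.5,0,0,0],[0,0,-3,0,0,0],[0,0,-5,0,0,0],[0,0,-8,0,0,0],[0,0,-12,0,0,0],[0,0,-12,0,0,0],[0,0,-12,0,0,0]]'
python3 - <<'E'
from h import *
c=cap("side");t=cap("top");st=readout.state();p=np.array(st["position"]);print(p,st["t"],st["width"])
o=[]
print([proj(c,p+[0,0,z]).round(1) for z in(.057-.0196,.012-.0196)])
o=[cv2.resize(c["pixels"][195:305,245:325],(436,600),interpolation=2),cv2.resize(t["pixels"][175:265,140:220],(364,600)[:1]+(410,),interpolation=2)]
o[1]=cv2.copyMakeBorder(o[1],0,190,0,0,0);cv2.imwrite("pics/g3.png",np.hstack(o))
E
python3 goal.py .497 -.120 .25 -8.4
```

```text
t: 8.4
position: [0.4689, 0.3359, 0.0203]
ee_rot: [[-0.866, 0.5, 0.001], [0.5, 0.866, 0.0], [-0.0, 0.001, -1.0]]
ft_force: [-0.3, -0.5, 6.2]
width: 0.0114
t: 9.2
position: [0.4693, 0.336, 0.1416]
ee_rot: [[-0.866, 0.5, 0.003], [0.5, 0.866, 0.001], [-0.002, 0.002, -1.0]]
ft_force: [-0.6, 0.4, -1.5]
width: 0.0113
[0.46843606 0.33501278 0.13953065] 9.3 0.010935646027957043
[array([286.6, 208.8]), array([286.5, 232.9])]
t 9.3 now [0.4684 0.335  0.1395] F [-1.5 -0.2 -0.8] w 0.010935646027957043
shift cm [-25.22 -37.99 -11.01] turn [-0.   0.  68.4]
```

View pics/g3.png

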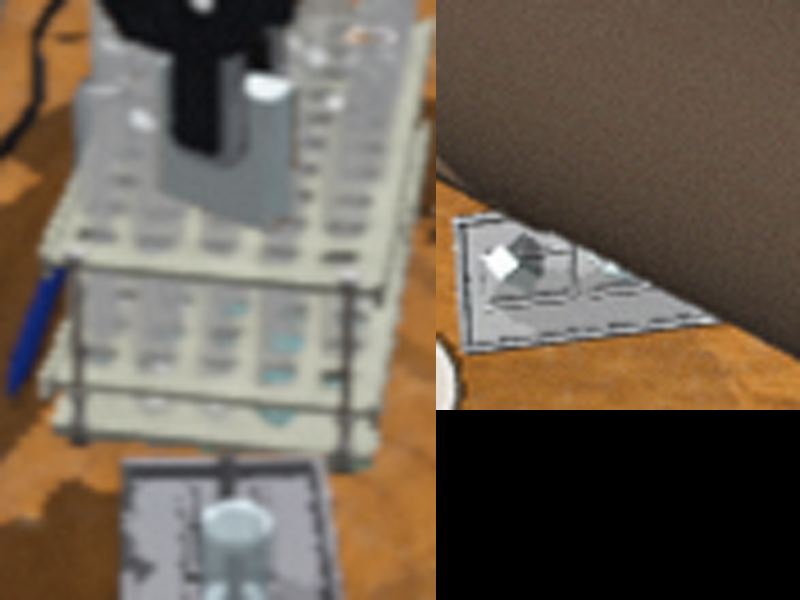

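The cell is lifted and level, and its rim centre at side px (286,233) matches the prediction, so it did not slip. Small cell and vial are still on their pegs. Moving to the bench, high over the rack.

```bash
python3 -m crank '[[0,0,-4,0,0,0],[0,0,-8,0,0,0],[0,0,-12,0,0,0],[0,0,-12,0,0,0],[-3,-4.5,-12,0,0,7],[-6,-9,-12,0,0,14],[-9,-13.5,-12,0,0,21],[-12,-18,-12,0,0,28]]'; python3 goal.py .497 -.120 .25 -8.4
```

```text
t: 10.1
position: [0.4807, 0.1337, 0.2583]
ee_rot: [[-0.526, 0.85, -0.002], [0.85, 0.526, -0.0], [0.001, -0.002, -1.0]]
ft_force: [1.2, -0.1, -0.5]
width: 0.011
t 10.1 now [0.4807 0.1337 0.2583] F [ 1.2 -0.1 -0.5] w 0.010972706786761127
shift cm [-22.44 -11.96   0.84] turn [-0.1 -0.  40.1]
```

```bash
python3 -m crank '[[-4,-2.1,0,0,0,7],[-8,-4.3,0,0,0,14],[-12,-6.4,0,0,0,21],[-16,-8.5,0,0,0,28],[-20,-10.7,0,0,0,35],[-22.4,-12,0,0,0,40.1],[-22.4,-12,0,0,0,40.1],[-22.4,-12,0,0,0,40.1]]'; python3 goal.py .497 -.120 .07 -8.4
```

```text
t: 10.9
position: [0.4979, -0.1176, 0.2584]
ee_rot: [[0.141, 0.99, -0.002], [0.99, -0.141, 0.001], [0.001, -0.002, -1.0]]
ft_force: [0.3, 1.3, -0.8]
width: 0.0114
t 10.9 now [ 0.4979 -0.1176  0.2584] F [ 0.3  1.3 -0.8] w 0.011373005635825722
shift cm [-2.600e-01 -1.000e-02  1.884e+01] turn [-0.1 -0.   0.3]
```

```bash
python3 -m crank '[[-0.2,0,4,0,0,0.3],[-0.2,0,8,0,0,0.3],[-0.2,0,12,0,0,0.3],[-0.2,0,15,0,0,0.3],[-0.2,0,17.5,0,0,0.3],[-0.2,0,18.8,0,0,0.3],[-0.2,0,18.8,0,0,0.3],[-0.2,0,18.8,0,0,0.3]]'
python3 - <<'E'
from h import *
P=np.mean([ (readout.state()["position"]) for _ in range(1)],0)
c=cap("side");t=cap("top");p=np.array(readout.state()["position"]);print(P,p)
by=np.array([.146,.989,0]);bx=np.array([.989,-.146,0])
for n,q in(("top face ctr",p+[0,0,.0375]),("+y end",p+[0,0,.0375]+by*.02125),("-y end",p+[0,0,.0375]-by*.02125),("bottom+",p+[0,0,-.0075]+by*.02125)): print(n,proj(c,q).round(1),proj(t,q).round(1))
o=np.vstack([cv2.resize(c["pixels"][110:200,255:355],(660,300),interpolation=2)[:, :],cv2.resize(t["pixels"][180:245,340:460],(660,300),interpolation=2)])
cv2.imwrite("pics/p1.png",o)
E
python3 goal.py .497 -.120 .07 -8.4
```

```text
t: 11.7
position: [0.4988, -0.1187, 0.0724]
ee_rot: [[0.144, 0.99, 0.001], [0.99, -0.144, 0.0], [0.0, 0.001, -1.0]]
ft_force: [0.0, -0.2, -0.6]
width: 0.0115
[ 0.49881977 -0.11871872  0.07244745] [ 0.49934131 -0.11928949  0.07313087]
top face ctr [293.  153.2] [415.2 213. ]
+y end [291.  155.9] [405.  211.3]
-y end [294.9 150.6] [425.4 214.8]
bottom+ [290.9 172. ] [399.  215.5]
t 11.8 now [ 0.4993 -0.1193  0.0731] F [ 0.1  0.1 -0.2] w 0.011217892727809554
shift cm [-0.1  -0.22  0.31] turn [0.1 0.  0. ]
```

View pics/p1.png

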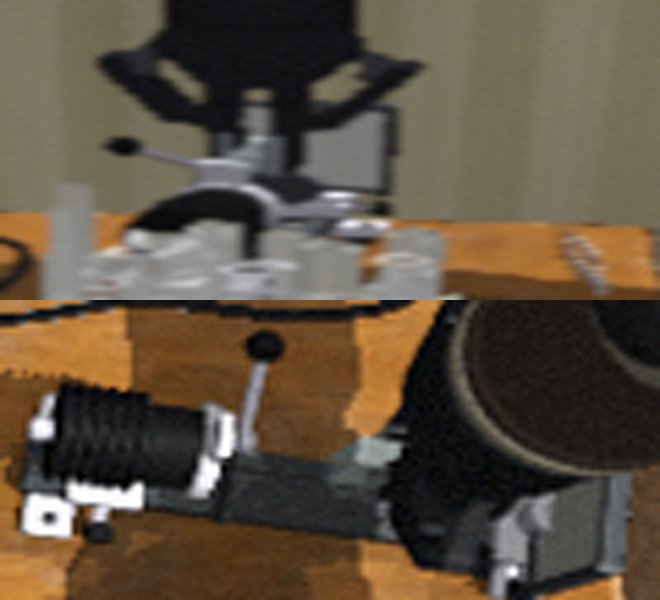

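The picture shows the cell between the fingers at top px (410,212) over the rail. The lever lies over at (388,190), and nothing touches. Next, a numeric check of lateral centring against the rail, lens lever and cell, using averaged readings.

```bash
python3 -m crank '[[0,-0.1,0.2,0,0,0],[0,-0.1,0.2,0,0,0],[0,-0.1,0.2,0,0,0],[0,-0.1,0.2,0,0,0]]'
python3 - <<'E'
from h import *
P=[];Rm=[]
for i in range(10):
    c=cap("side");P.append(readout.state()["position"])
print("mean pos",np.mean(P,0),np.std(P,0))
t=cap("top");g0=cv2.cvtColor(cv2.imread("pics/top0.png"),cv2.COLOR_BGR2HSV)
by=np.array([.146,.989,0]);bx=np.array([.989,-.146,0]);lp=np.array([.497,-.12,.029])
xs=np.arange(-30,31,1.)
for ch in(1,2):
    A=[]
    for yy in np.arange(-.03,.03,.003):
        m=np.array([proj(t,lp+bx*x/1e3+by*yy) for x in xs],np.float32)
        A.append(cv2.remap(g0[...,ch],m[:,0],m[:,1],cv2.INTER_LINEAR).ravel())
    print(["S","V"][ch-1],list(zip(xs.astype(int).tolist(),np.mean(A,0).astype(int).tolist())))
# knob now, top
u=cv2.resize(t["pixels"][183:199,380:396],None,fx=8,fy=8,interpolation=2)
ce,a,l=blob(u.max(2)<60,(64,56));pt=(ce+.5)/8-.5+[380,183]
for z in(.126,.130,.134):
    k=onz(t,pt,z);print(z,k.round(4),"bench rel hinge",(k-[.508,-.0532,z])@bx)
E
```

```text
t: 12.2
position: [0.4974, -0.1194, 0.07]
ee_rot: [[0.146, 0.989, 0.0], [0.989, -0.146, -0.0], [-0.0, 0.0, -1.0]]
ft_force: [0.4, -0.5, 0.4]
width: 0.0112
mean pos [ 0.49734139 -0.11934461  0.06982686] [2.43480985e-05 3.66686950e-05 6.25799801e-05]
S [(-30, 168), (-29, 169), (-28, 170), (-27, 171), (-26, 171), (-25, 167), (-24, 157), (-23, 134), (-22, 96), (-21, 54), (-20, 30), (-19, 23), (-18, 19), (-17, 17), (-16, 16), (-15, 16), (-14, 17), (-13, 17), (-12, 17), (-11, 17), (-10, 18), (-9, 19), (-8, 18), (-7, 17), (-6, 16), (-5, 15), (-4, 15), (-3, 16), (-2, 17), (-1, 17), (0, 17), (1, 16), (2, 16), (3, 16), (4, 17), (5, 17), (6, 17), (7, 16), (8, 17), (9, 20), (10, 23), (11, 24), (12, 29), (13, 57), (14, 104), (15, 146), (16, 164), (17, 167), (18, 166), (19, 166), (20, 166), (21, 167), (22, 167), (23, 165), (24, 165), (25, 164), (26, 163), (27, 162), (28, 163), (29, 164), (30, 164)]
V [(-30, 158), (-29, 157), (-28, 158), (-27, 159), (-26, 158), (-25, 148), (-24, 121), (-23, 88), (-22, 67), (-21, 68), (-20, 83), (-19, 96), (-18, 102), (-17, 103), (-16, 103), (-15, 104), (-14, 106), (-13, 102), (-12, 94), (-11, 93), (-10, 98), (-9, 101), (-8, 102), (-7, 103), (-6, 103), (-5, 104), (-4, 105), (-3, 105), (-2, 105), (-1, 104), (0, 103), (1, 99), (2, 88), (3, 75), (4, 76), (5, 88), (6, 98), (7, 102), (8, 103), (9, 104), (10, 104), (11, 104), (12, 98), (13, 99), (14, 118), (15, 147), (16, 166), (17, 176), (18, 180), (19, 180), (20, 178), (21, 177), (22, 176), (23, 176), (24, 176), (25, 177), (26, 178), (27, 179), (28, 180), (29, 181), (30, 183)]
0.126 [ 0.544  -0.0594  0.126 ] bench rel hinge 0.036495663076434516
0.13 [ 0.5429 -0.0584  0.13  ] bench rel hinge 0.03528067633650166
0.134 [ 0.5418 -0.0574  0.134 ] bench rel hinge 0.0340656895965688
```

Run:
```python
from h import *
t=cap("top");s=cap("side")
for n,c,a,b in(("side",s,(288.4,140.2),(314.6,141.9)),("top",t,(455,202),(453,239))):
    for z in(.124,.128):
        A,B=onz(c,a,z),onz(c,b,z);print(n,z,A.round(4),B.round(4),"len",np.linalg.norm(A-B))
by=np.array([.146,.989,0]);bx=np.array([.989,-.146,0])
lp=np.array([.497,-.12,.085])
for sgn in(-1,0,1):
    q=lp-by*.067+bx*.039*sgn+[0,0,.039];print(sgn,proj(s,q).round(2),proj(t,q).round(2))
# subpixel edges of the screen in first side picture
g=cv2.cvtColor(cv2.imread("pics/side0.png"),cv2.COLOR_BGR2GRAY).astype(int)
for r in(145,150,155,160,163):print(r,g[r,283:322].tolist())
for c in(295,303,310):print("col",c,g[134:150,c].tolist())
# lamp fins in top0: dark extents per column
k=cv2.imread("pics/top0.png").max(2)
for c in(352,356,360,364,368,372):print(c,[r+190 for r in range(60) if k[190+r,c]<45])
```

```text
side 0.124 [ 0.5185 -0.1868  0.124 ] [ 0.4457 -0.1803  0.124 ] len 0.07306938256958366
side 0.128 [ 0.5173 -0.1744  0.128 ] [ 0.4453 -0.168   0.128 ] len 0.07227160861046128
top 0.124 [ 0.5219 -0.1976  0.124 ] [ 0.445  -0.1889  0.124 ] len 0.07737054361990463
top 0.128 [ 0.5209 -0.1959  0.128 ] [ 0.4444 -0.1873  0.128 ] len 0.07699981181027124
-1 [313.54 141.83] [448.73 237.11]
0 [299.66 140.67] [450.46 218.43]
1 [285.98 139.54] [452.15 200.1 ]
145 [105, 79, 30, 13, 10, 17, 45, 90, 117, 123, 123, 121, 120, 121, 122, 120, 120, 123, 121, 122, 121, 120, 121, 124, 121, 122, 123, 120, 121, 108, 75, 54, 82, 110, 116, 113, 113, 112, 115]
150 [110, 110, 105, 101, 99, 104, 112, 119, 121, 120, 121, 121, 122, 122, 122, 121, 123, 122, 121, 120, 121, 121, 123, 121, 121, 121, 122, 121, 118, 99, 63, 48, 80, 109, 114, 114, 112, 113, 115]
155 [111, 109, 106, 102, 94, 98, 112, 120, 122, 121, 122, 122, 122, 122, 122, 120, 123, 120, 121, 121, 123, 120, 120, 121, 122, 123, 121, 121, 118, 93, 55, 41, 79, 109, 115, 114, 111, 114, 114]
160 [109, 100, 104, 115, 118, 119, 123, 130, 133, 132, 124, 121, 121, 12
[... 439 characters left out ...]
6, 106, 67, 49, 67, 112, 124, 121, 122, 121, 121, 123]
col 310 [109, 108, 109, 108, 107, 109, 107, 91, 56, 78, 115, 120, 121, 123, 122, 121]
352 [198, 199, 200, 201, 202, 203, 204, 205, 206, 210, 211, 212, 213, 214, 215, 216, 217]
356 [199, 200, 201, 202, 203, 204, 205, 206, 207, 208, 210, 211, 212, 213, 214, 215, 216, 217, 218, 229, 230, 231]
360 [199, 200, 201, 202, 203, 204, 205, 206, 207, 208, 209, 212, 213, 214, 215, 216, 217, 218, 219]
364 [200, 201, 202, 203, 204, 205, 206, 207, 208, 209, 210, 211, 212, 213, 214, 215, 216, 217, 218]
368 [203, 204, 205, 206, 207, 208, 213, 214, 215, 216, 217, 218, 219]
372 [203, 204, 205, 206, 207, 208, 209, 212, 213, 214, 215, 216, 217, 218, 219, 220]
```

Run:
```python
from h import *
t=cap("top");s=cap("side")
bx=np.array([.989,-.146,0]);by=np.array([.146,.989,0]);lp=np.array([.497,-.12,.085])
k=cv2.imread("pics/top0.png").max(2)
for c in range(354,374,2):
    r=[r for r in range(192,224) if k[r,c]<60]; q=onz(t,(c,(r[0]+r[-1])/2),.085)-lp
    e=onz(t,(c,r[0]-.5),.085)-onz(t,(c,r[-1]+.5),.085)
    print(c,r[0],r[-1],"x mm %.1f y %.1f width %.1f"%(q@bx*1e3,q@by*1e3,np.linalg.norm(e)*1e3))
# cell now: pale pixels of its end face between fingers in the top and side views
for n,c,(x,y,w,h) in(("side",s,(286,146,14,22)),("top",t,(396,206,18,16))):
    q=lp+by*.02125;print(n,[proj(c,q+bx*a/1e3+np.array([0,0,b/1e3])).round(1).tolist() for a,b in((-6,22),(6,22),(-6,-22),(6,-22))])
    print(c["pixels"][y:y+h,x:x+w].mean(2).astype(int));
```

```text
354 198 218 x mm -2.9 y 124.1 width 46.2
356 199 218 x mm -3.2 y 119.8 width 44.0
358 199 219 x mm -3.5 y 115.4 width 46.1
360 199 219 x mm -2.8 y 111.2 width 46.1
362 200 220 x mm -4.2 y 106.7 width 46.1
364 200 218 x mm -1.3 y 102.7 width 41.8
366 200 219 x mm -1.7 y 98.3 width 43.9
368 203 220 x mm -5.3 y 93.6 width 39.5
370 203 220 x mm -4.5 y 89.3 width 39.5
372 203 220 x mm -3.8 y 85.1 width 39.5
side [[294.2, 157.3], [289.7, 156.9], [294.0, 173.1], [289.6, 172.6]]
[[ 20  20  19  18  15  31  72 105 118 104  73  30  18  21]
 [ 16  18  20  21  18  42  84 115 120 106  69  30  20  21]
 [ 23  17  16  16  20  41  79 113 118 105  70  32  17  18]
 [ 42  21  18  19  15  24  52  91 116 106  74  32  17  21]
 [ 67  33  27  37  33  22  41  85 115 109  78  38  22  20]
 [ 71  38  50  71  60  33  45 104 138 120  73  45  35  22]
 [ 70  37  55  76  68  35  61 142 184 155  91  69  50  26]
 [ 71  38  53  77  66  39  66 131 165 137  90  75  52  24]
 [ 71  38  52  78  68  52  85 123 130 108  82  76  52  25]
 [ 69  36  52  78  76  79 108 124 123 102  80  76  53  24]
 [ 70  39  52  79  99 113 128 131 
[... 1244 characters left out ...]
148 151 155 146 109  53]
 [ 56  60  60  70  68  76  80  79 118 168 156 145 152 151 152 147  91   1]
 [ 51  51  60  68  75  82  81  76 119 161 150 151 149 151 151 137  88   4]
 [ 36  42  44  54  71  82  80  78 116 151 148 154 153 151 134  82  25  15]
 [ 39  38  41  50  51  62  67  80 111 145 136 144 142 118  52   9  13   7]
 [ 36  42  48  53  58  62  74  87  87  89  84  83  76  52  51  18  11   6]
 [ 36  44  48  58  71  85  90  92  83  89  74  40  46  61  38  19  12   8]
 [ 42  39  41  60  86  92  88  87  91  86  71  63  66  56  30  20  14  19]
 [ 40  41  53  73  69  86  84  83  85  89  71  61  69  55  20  13  10  16]
 [ 46  43  41  43  43  58  59  62  66  75  65  66  57  32  11  12  11  16]]
```

Run:
```python
from h import *
t=cap("top");s=cap("side")
def kb(c,x,y,n,th):
    u=cv2.resize(c["pixels"][y:y+n,x:x+n],None,fx=8,fy=8,interpolation=2);ce,a,l=blob(u.max(2)<th,(n*4,n*4));return (ce+.5)/8-.5+[x,y],a
pt,a=kb(t,380,182,16,60);ps,b=kb(s,265,145,16,70)
k,g=tri(t,pt,s,ps);k0=np.array([.5073,-.0526,.1596]);d=k-k0;dx=d@[.989,-.146,0];print(pt,a,ps,b,k,g,"dx",dx,"dz",d[2],"theta",2*np.arctan2(-d[2],dx),np.arcsin(min(1,dx/.044)))
c=[(n,readout.state()[n]) for n in("position","width","ft_force","t")];print(c)
# neighbours: small cell
for x,y,w,h in((146,222,16,18),):
    for im in(cv2.imread("pics/top0.png"),t["pixels"]):
        print(blob(im[y:y+h,x:x+w].min(2)>215,(8,10))[:2])
A=cv2.imread("pics/top0.png")[218:245,148:194].astype(int);B=t["pixels"][218:245,148:194].astype(int);print("diff small/vial",np.abs(A-B).mean(),(np.abs(A-B).max(2)>40).sum())
```

```text
[387.64683014 189.62809011] 2508 [273.25119885 153.4306266 ] 1564 [ 0.5433167  -0.05854923  0.12950823] 0.0004998371437269318 dx 0.03648910123923037 dz -0.030091769258583007 theta 1.3792171717522106 0.9778498245982455
[('position', array([ 0.49733623, -0.11935437,  0.06981149])), ('width', 0.011812217529070315), ('ft_force', array([0.11213685, 0.3732797 , 0.2354998 ])), ('t', 13.05)]
(array([ 7.65625, 10.0625 ]), np.int32(32))
(array([ 7.65625, 10.0625 ]), np.int32(32))
diff small/vial 2.398550724637681 0
```

The shutter works out at 0.98–1.25 rad by three estimates, all above 0.85, and the small cell and vial have not moved. Rail, lamp and screen put the beam 1–2 mm closer to the robot than the cell, so I'll shift 1 mm and hand in.

```bash
python3 -m crank '[[0,-0.1,0,0,0,0],[0,-0.1,0,0,0,0],[0,-0.1,0,0,0,0],[0,-0.1,0,0,0,0],[0,-0.1,0,0,0,0]]' && python3 -c "
from plant import order
print(order.sign_off())"
```

```text
t: 13.55
position: [0.4964, -0.1192, 0.0698]
ee_rot: [[0.146, 0.989, 0.0], [0.989, -0.146, -0.0], [-0.0, 0.0, -1.0]]
ft_force: [-0.7, -0.4, -0.8]
width: 0.0114
the job is handed in; nothing more can be done
None
```

I swung the shutter lever over and lifted the long cell off its peg by its frosted sides. I handed the job in at 13.6 s with the cell held level in the light path, midway between lamp and screen. No verdict was reported.

**Final checks**
- **Shutter:** three estimates of its angle came out at 0.98, 1.13 and 1.25 rad, all above 0.85.
- **Grip:** the finger opening held steady at about 11.4 mm, and the wrist force stayed near zero, so nothing was touching.
- **Orientation:** the tool pointed straight down, and its jaws were square to the beam as I measured it.
- **Height:** the cell's centre was at about 85 mm.
- **Small cell and vial:** their part of the top picture was unchanged from the start.

**What disagreed**
- **Fingertip height:** both cameras put the fingertips about 32 mm higher than the stated tool offset would, so I trusted the images for every height.
- **Beam centre line:** before a last 1 mm shift towards the robot, estimates from the rail, lamp and screen (top view) put the beam 1–2 mm to the robot's side of the cell. The screen in the side view put it about level with the cell. The closed knob put it about 2.5 mm to the far side. After the shift, most estimates are within about 1 mm of the cell, but the knob's is about 3.5 mm off, against the 4.5 mm limit.
- **After the shift:** I took no new picture, only the arm's own readings.

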